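Set the pepper mill: burrs together, then two clicks back

TASK

Set the grind on the short, stout pepper mill on the shelf: turn its winged top knob clockwise (seen from above) until the burrs touch and it stops, then back it off two clicks, which is 60 degrees anticlockwise, and let go. Leave the tall, slim salt mill's setting as it is.

Things in the scene. Friction and masses are not known exactly. Their poses are not given: they have to be found in the camera images.
- pepper_knob (a joint): Pepper mill's setting, rad backed off: 0 = burrs touching (hard stop), grows anticlockwise from above, upper stop 1.9; starts at 0.45 to 1.4, so one grasp does it. A click is 0.524 (30 degrees, the spacing of 12 black ticks on the fixed collar); two = 1.047. Clicks are not felt: it turns smoothly against 0.06 N m of friction, does not spring back, stays where left.
- pepper_grip (a point): Grip point of the pepper mill's knob, on its vertical turning axis, 177 mm above the work surface; turns with the knob, z up. The grip is an upright steel bar 44 mm long (x), 14 mm thick (y), 31 mm tall on a disc 49 mm across; the point is 9 mm below the bar's top and 22 mm above the disc: a TCP here straddles the bar, fingertips 3 mm off the disc. A black nib marks the bar's +x end.
- pepper_mill: The shorter, stouter of two steel mills, 64 mm across its collar, 136 mm tall with knob, held fast in a fixed 72 mm square wooden block. Origin under the block, z up, on a beech shelf 50 mm above the work surface. The other mill's axis is 200 mm or more away; all else on the shelf (rack of cups, moka funnel, tin) is under 140 mm above the work surface.
- salt_nib (a point): Small steel nib on the rim of the salt mill's round knob, 20 mm from its axis, 207 mm above the work surface; x points away from the axis, z up. The salt mill is the taller, slimmer steel mill: 44 mm across its collar, 170 mm tall, knob 38 mm across and 27 mm tall, in a fixed 66 mm square block. Its knob turns easily; leave it.

How it is judged:
On the way:
1. the pepper mill's knob is turned clockwise until the burrs touch (within 0.1 rad of the stop) (value of joint pepper_knob below 0.1 rad), for 0.2 s.
At the end, for the whole second after the job is handed in: The pepper mill's knob, after having been at its stop, stands still two clicks (1.047 rad, within 0.24 rad) back from it; the salt mill's knob has not been turned (value of joint pepper_knob between 0.807 and 1.287 rad and velocity of joint pepper_knob between -0.05 and 0.05 rad/s); the robot touches nothing.
It fails at once if the salt mill's knob is turned (its nib moves more than 8 mm) (distance of salt_nib from where it was at the start of the episode above 0.008 m).
It also fails if it takes over 40 s, if anything falls off the work surface, if the arm or the gripper's body presses on something with over 40 N, if the wrist force passes 120 N, or if a joint passes its speed limit or range.

ROBOT

A 7-joint arm with a two-finger parallel gripper is mounted at the origin on the work surface. World frame = base frame: x ahead of the robot, y to its left, z up, the work surface at z = 0. Lengths are in m, angles in rad, forces in N, time in s.
With the tool pointing down it reaches from about 0.425 to 0.875 m from the base axis. Payload 4.7 kg.
Tool frame: the origin (TCP) lies between the finger pads, 19 mm behind the fingertips; this is the grasp point; z points along the fingers, y is the line along which they close (so a half turn about z gives the same grasp; the last joint's range is limited). The gripper opens to 87 mm and grips with 3 to 60 N. Pads are 19 mm wide; open, the fingers measure 117 mm over their backs; the gripper's body (75 mm by 190 mm) begins 51 mm behind the grasp point.
Start: joints at [-1.214, 0.321, -0.07, 1.45, 0.023, 1.371, -0.057], TCP at [0.219, 0.612, 0.241] pointing down, gripper open.
Joint ranges: [-2.86, 2.86], [-0.3, 2.09], [-1.38, 1.24], [0.06, 2.45], [-1.56, 4.7], [0.09, 2.05], [-2.69, 2.69]. Speed limits (rad/s): [2.57, 2.57, 3.14, 3.14, 3.14, 3.14, 3.14].

INTERFACE

Orientations are given as a rotation vector (axis times angle).
In Python, from bench import ctrl gives the robot as it stands.
- The arm moves only by the shell command python3 -m jog 'ROWS' [FORCE]. ROWS is JSON, a list that holds one entry, the list of rows, each a list of 7 numbers: the shift along the tool's x, y, z in mm, then the turn, a rotation vector about the tool's x, y, z in degrees, then the finger opening in mm, from 0 to 87. A call has 1 to 10 rows; each row is the pose to reach, as a shift and turn from the pose commanded when the call began, along the tool's axes at that moment; what a row does not reach only later rows make up. A row lasts 1/10 s, in which the tool goes at most 50 mm and 8.59 degrees, less where a joint would pass 70% of its speed; a pose out of reach is approached as far as the arm can. A call with a gripper value outside its range is refused whole. The fingers move at their own pace and stop on an object; FORCE is the grip in N (left out, the last holds). Time passes only in rows, so rows that repeat a pose let the fingers close. It gives the time, the measured TCP pose, the force, the opening and the grip force at its end, in the units of the state.
- ctrl.get_state(): the state, without advancing time (a new reading comes with each control period).
- ctrl.get_image(name): name is "scene" or "top" or "wrist"; returns a dict with "image" (384x512x3 uint8, red, green, blue), "depth" (384x512 float32, m along the optical axis (not along the pixel's ray), 0 where there is no reading), "fov_y" (degrees; the focal length in pixels is half the picture's height over the tangent of half this angle, whatever the lens; pixels are square), "cx", "cy" (the principal point, pixels), "rvec" (rotation vector, rad) and "tvec" (3), from world to camera coordinates, as OpenCV has them. Camera axes: x right, y down, z forward; pixel columns grow to the right and rows downward; lengths in m; the calibration is good to about 2 mm. A picture is of the moment at which its call begins.
- ctrl.close_job(): hands the job in; it is judged then, once.
The state is a dict: "time": time; "joint_positions": joint angles; "qd": joint speeds; "joint_torque": joint torques, N m; "position": TCP position; "tool_rot": TCP orientation; "ft_force": force on the tool from outside, world axes, zero at the start; "torque": the same for the moment, N m; "grip_width": opening from 0.0 (shut) to 1.0 (fully open); "grip_force": force on a finger pad.
Only numpy, scipy, OpenCV 4.12 (cv2) and the standard library are available. Lean on these libraries where they do the work, as an engineer would, in place of code of your own. Each camera call takes 0.05 s, during which the arm holds its last target. There are 200 camera calls.

## Working session

There is one attempt and no reset: what is moved stays moved. The work goes in short steps, Python scripts to look and compute and a shell command to move; the robot and the scene stay as the last step left them, time stands still between calls to the robot, and variables do not carry over. Pictures are saved under pics/ and viewed, at most 10 in all, crops included, and the job is handed in when it is done.

```bash
mkdir -p pics; cat > h.py <<'E'
import numpy as np, cv2
from bench import ctrl
from scipy.spatial.transform import Rotation as R
def cloud(d):
    h,w=d['depth'].shape; f=h/2/np.tan(np.radians(d['fov_y'])/2)
    v,u=np.mgrid[:h,:w]; z=d['depth']
    p=np.stack([(u-d['cx'])/f*z,(v-d['cy'])/f*z,z],-1)
    M=R.from_rotvec(np.ravel(d['rvec'])).as_matrix()
    return (p-np.ravel(d['tvec']))@M
def save(d,n,crop=None,s=1):
    im=d['image'][...,::-1]
    if crop: a,b,c,e=crop; im=im[b:e,a:c]
    cv2.imwrite('pics/'+n,cv2.resize(im,None,fx=s,fy=s,interpolation=cv2.INTER_CUBIC))
E
python3 - <<'E'
from h import *
s=ctrl.get_state(); print(s['time'],s['position'],s['tool_rot'],s['grip_width'])
d=ctrl.get_image('top'); np.save('top.npy',d,allow_pickle=True); save(d,'top.png',None,1.5)
P=cloud(d); m=(d['depth']>0)
for lo,hi in((.16,.19),(.195,.23)):
    k=(m&(P[...,2]>lo)&(P[...,2]<hi)).astype(np.uint8)
    n,l,st,c=cv2.connectedComponentsWithStats(k)
    for i in range(1,n):
        if st[i,4]>15: print(lo,st[i],np.median(P[l==i],0).round(3),P[l==i].min(0).round(3),P[l==i].max(0).round(3))
E
```

```text
0.0 [0.21834979 0.61168361 0.24017538] [-5.35804821e-01 -3.09533476e+00  2.95639729e-03] 0.999687459952063
0.16 [339 183  10  18  39] [ 0.515 -0.157  0.183] [ 0.5   -0.17   0.173] [ 0.537 -0.153  0.19 ]
0.16 [154 201  24  13 171] [0.494 0.2   0.185] [0.482 0.181 0.16 ] [0.507 0.224 0.19 ]
0.195 [343 179  21  20 316] [ 0.52  -0.172  0.218] [ 0.503 -0.194  0.202] [ 0.541 -0.156  0.223]
```

View pics/top.png

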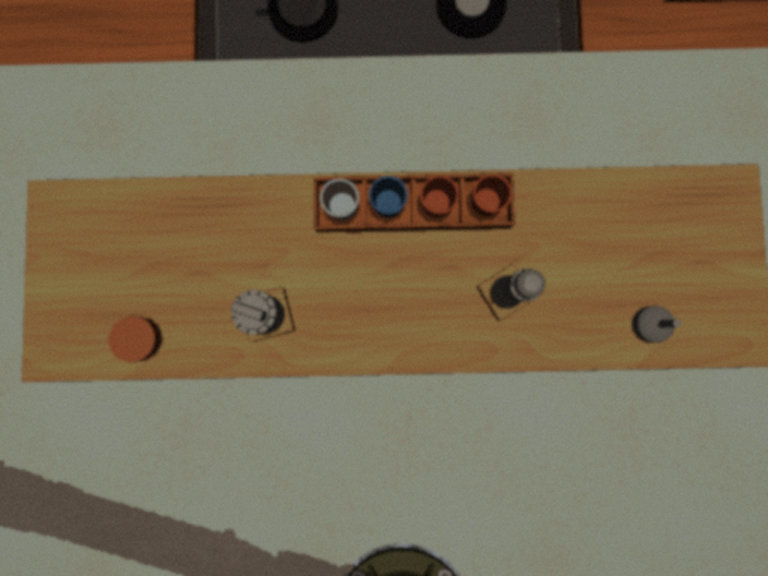

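The picture shows the pepper mill at about (255,312) in the 1.5x picture, with its bar running from upper left to lower right. The salt mill is at (527,285). Next I'll zoom in for the bar's angle and the nib.

```bash
python3 - <<'E'
from h import *
d=np.load('top.npy',allow_pickle=True).item(); save(d,'crop.png',(145,185,200,235),10)
P=cloud(d); z=P[...,2]; k=(z>.178)&(z<.195)&(P[...,1]>.1)
v,u=np.nonzero(k); print(cv2.minAreaRect(np.float32(P[k][:,:2])*1000),P[k].mean(0),cv2.fitLine(np.float32(P[k][:,:2]),2,0,.01,.01).ravel())
# pixel->xy at z=.186 reference
f=192/np.tan(np.radians(d['fov_y'])/2); print(f,P[205,165],P[205,175],P[215,165])
E
```

```text
((494.60980224609375, 202.78195190429688), (43.65347671508789, 13.43769645690918), 70.54295349121094) [0.49434909 0.20191524 0.18537284] [0.34501696 0.9385964  0.4943491  0.20191523]
355.88117824175737 [0.49827998 0.20046459 0.18647337] [0.49970094 0.18775446 0.15397427] [0.47899962 0.20910361 0.1534558 ]
```

View pics/crop.png

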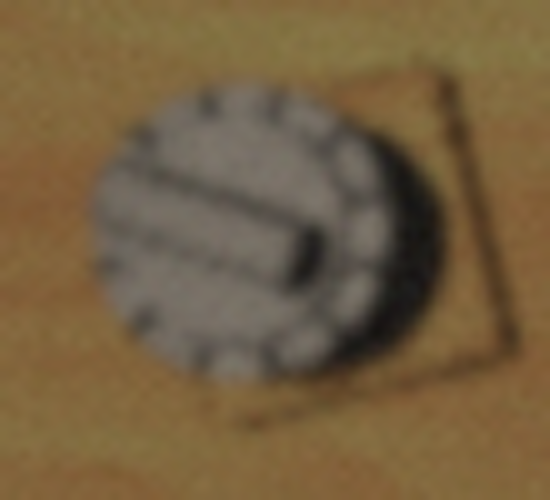

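The bar's centre is about (0.494, 0.202), its axis is at 70.5°, and the nib is at the right end, pointing to -109.5°. I'll move above it, turning the tool about +90° about its z.

```bash
python3 -m jog '[[[-20,-15,0,0,0,5,87],[-60,-44,0,0,0,13,87],[-105,-77,0,0,0,21,87],[-150,-110,0,0,0,29,87],[-195,-143,0,0,0,37,87],[-240,-176,0,0,0,45,87],[-285,-210,0,0,0,53,87],[-330,-243,0,0,0,61,87],[-370,-273,0,0,0,69,87],[-398,-293,0,0,0,77,87]]]' 40
python3 -m jog '[[[0,0,0,0,0,8,87],[0,0,0,0,0,13,87],[0,0,0,0,0,13,87],[0,0,0,0,0,13,87]]]'
python3 - <<'E'
from h import *
s=ctrl.get_state(); print(s['time'],s['position'],s['joint_positions'])
M=R.from_rotvec(s['tool_rot']).as_matrix(); print(M.round(3),np.degrees(np.arctan2(M[1,1],M[0,1])))
d=ctrl.get_image('wrist'); save(d,'w1.png',None,1.5); P=cloud(d); z=P[...,2]
k=(z>.178)&(z<.195)&(np.hypot(P[...,0]-.494,P[...,1]-.202)<.04)&(d['depth']>0)
c=cv2.minAreaRect(np.float32(P[k][:,:2])*1000); print(k.sum(),c)
print('tool mm',M.T@(np.r_[np.array(c[0])/1000,.177]-s['position'])*1000)
E
```

```text
time: 1.05
position: [0.4842, 0.2169, 0.2409]
tool_rot: [-2.352, -2.082, 0.0]
ft_force: [0.8, 1.1, -0.3]
grip_width: 1.0
grip_force: 0.0
time: 1.45
position: [0.4833, 0.219, 0.2408]
tool_rot: [-2.565, -1.814, 0.001]
ft_force: [0.5, 0.3, -0.3]
grip_width: 1.001
grip_force: 0.0
1.45 [0.48330559 0.21896608 0.24082225] [-0.80948155  0.06332379  0.35038188  1.7590337  -0.02231568  1.32400235
 -0.79427932]
[[ 0.333  0.943 -0.001]
 [ 0.943 -0.333 -0.   ]
 [-0.001 -0.001 -1.   ]] -19.480843309104205
1025 ((497.2305908203125, 208.1314697265625), (32.88779830932617, 14.049086570739746), 69.2195053100586)
tool mm [-5.526942   16.77593338 63.81688933]
```

View pics/w1.png

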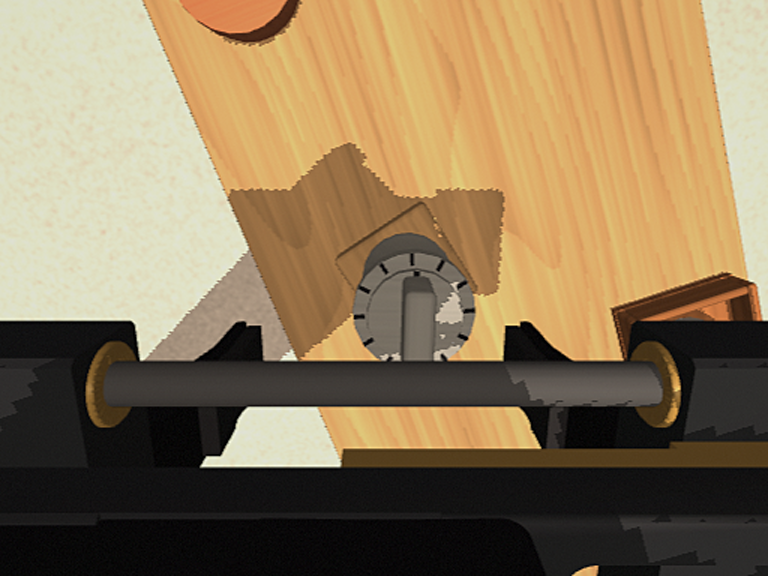

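The wrist view shows the bar between the fingers, with its near end hidden by the linkage. After correcting for that, the centre is about (0.495, 0.203), which agrees with the top view. I'll centre over it, descend, then close.

```bash
python3 -m jog '[[[-6,8,0,0,0,0,87],[-11.5,16.5,5,0,0,0,87],[-11.5,16.5,20,0,0,0,87],[-11.5,16.5,35,0,0,0,87],[-11.5,16.5,48,0,0,0,87],[-11.5,16.5,57,0,0,0,87],[-11.5,16.5,62,0,0,0,87],[-11.5,16.5,62,0,0,0,87],[-11.5,16.5,62,0,0,0,87]]]'
python3 -m jog '[[[0,0,0,0,0,0,8],[0,0,0,0,0,0,8],[0,0,0,0,0,0,8],[0,0,0,0,0,0,8],[0,0,0,0,0,0,8],[0,0,0,0,0,0,8],[0,0,0,0,0,0,8],[0,0,0,0,0,0,8],[0,0,0,0,0,0,8],[0,0,0,0,0,0,8]]]' 30
python3 -c "
from bench import ctrl
s=ctrl.get_state();print(s['joint_positions'],s['torque'])"
```

```text
time: 2.4
position: [0.4957, 0.2027, 0.1796]
tool_rot: [2.567, 1.81, 0.001]
ft_force: [0.5, 0.1, 0.4]
grip_width: 0.998
grip_force: 0.0
time: 3.4
position: [0.4952, 0.2025, 0.1793]
tool_rot: [-2.568, -1.81, 0.001]
ft_force: [-7.2, 1.0, 1.7]
grip_width: 0.171
grip_force: 4.3
[-0.78077403  0.11702397  0.36944551  1.83145005 -0.04557813  1.20170707
 -0.74003031] [ 0.47289506  1.90933921 -0.03255768]
```

```bash
python3 -m jog '[[[0,0,0,0,0,0,4],[0,0,0,0,0,0,4],[0,0,0,0,0,3,4],[0,0,0,0,0,6,4],[0,0,0,0,0,9,4],[0,0,0,0,0,12,4],[0,0,0,0,0,15,4],[0,0,0,0,0,18,4],[0,0,0,0,0,20,4],[0,0,0,0,0,20,4]]]' 30
cat > st.py <<'E'
from h import *
s=ctrl.get_state(); M=R.from_rotvec(s['tool_rot']).as_matrix()
print('yang',np.degrees(np.arctan2(M[1,1],M[0,1])).round(2),'T',s['torque'].round(3) if hasattr(s['torque'],'round') else s['torque'],'q7',s['joint_positions'][6])
E
python3 st.py
```

```text
time: 4.4
position: [0.4944, 0.2029, 0.1792]
tool_rot: [-2.842, -1.337, 0.003]
ft_force: [-5.0, 0.2, 3.0]
grip_width: 0.161
grip_force: 30.0
yang -39.61 T [ 0.052  1.254 -0.059] q7 -1.0867155921185587
```

```bash
python3 -m jog '[[[0,0,0,0,0,3,4],[0,0,0,0,0,6,4],[0,0,0,0,0,9,4],[0,0,0,0,0,12,4],[0,0,0,0,0,14,4],[0,0,0,0,0,14,4]]]';python3 st.py
python3 -m jog '[[[0,0,0,0,0,3,4],[0,0,0,0,0,6,4],[0,0,0,0,0,9,4],[0,0,0,0,0,11,4],[0,0,0,0,0,11,4]]]';python3 st.py
```

```text
time: 5.0
position: [0.4942, 0.2031, 0.1792]
tool_rot: [-2.983, -0.981, 0.003]
ft_force: [-5.2, 0.7, 2.3]
grip_width: 0.16
grip_force: 30.0
yang -53.59 T [ 0.093  1.361 -0.07 ] q7 -1.3290544665211732
time: 5.5
position: [0.4941, 0.2032, 0.1792]
tool_rot: [-3.063, -0.691, 0.004]
ft_force: [-5.9, 0.2, 3.8]
grip_width: 0.159
grip_force: 30.0
yang -64.58 T [ 0.136  1.428 -0.048] q7 -1.5196050084024049
```

```bash
for i in 1; do python3 -m jog '[[[0,0,0,0,0,3,4],[0,0,0,0,0,6,4],[0,0,0,0,0,8,4],[0,0,0,0,0,8,4]]]';python3 st.py; done
python3 -m jog '[[[0,0,0,0,0,3,4],[0,0,0,0,0,6,4],[0,0,0,0,0,8,4],[0,0,0,0,0,8,4]]]';python3 st.py
```

```text
time: 5.9
position: [0.4941, 0.2033, 0.1792]
tool_rot: [-3.104, -0.476, 0.004]
ft_force: [-5.8, 2.3, 3.3]
grip_width: 0.156
grip_force: 30.0
yang -72.58 T [ 0.222  1.502 -0.074] q7 -1.658205016109597
time: 6.3
position: [0.4944, 0.2035, 0.1792]
tool_rot: [-3.13, -0.262, 0.002]
ft_force: [-5.3, 1.8, 3.1]
grip_width: 0.163
grip_force: 30.0
yang -80.45 T [0.277 1.288 0.684] q7 -1.795304078863083
```

Torque jumped from about -0.07 to +0.68 N·m, so the stop is reached. I'll hold there briefly, then back off in small steps to see where the contact ends.

```bash
python3 -m jog '[[[0,0,0,0,0,0,4],[0,0,0,0,0,0,4],[0,0,0,0,0,0,4]]]';python3 st.py
for i in 1; do python3 -m jog '[[[0,0,0,0,0,-1.5,4],[0,0,0,0,0,-1.5,4]]]' >/dev/null;python3 st.py
python3 -m jog '[[[0,0,0,0,0,-1.5,4],[0,0,0,0,0,-1.5,4]]]'>/dev/null;python3 st.py
python3 -m jog '[[[0,0,0,0,0,-1.5,4],[0,0,0,0,0,-1.5,4]]]'>/dev/null;python3 st.py
python3 -m jog '[[[0,0,0,0,0,-1.5,4],[0,0,0,0,0,-1.5,4]]]'>/dev/null;python3 st.py; done
```

```text
time: 6.6
position: [0.4944, 0.2035, 0.1793]
tool_rot: [-3.13, -0.263, 0.002]
ft_force: [-5.4, 1.2, 2.4]
grip_width: 0.163
grip_force: 30.0
yang -80.41 T [0.251 1.263 0.639] q7 -1.794573463378544
yang -78.91 T [0.337 1.253 0.419] q7 -1.7685119940502034
yang -77.47 T [0.358 1.267 0.159] q7 -1.743140867206047
yang -76.0 T [0.372 1.293 0.038] q7 -1.7174887458861503
yang -74.5 T [0.322 1.249 0.085] q7 -1.691523095665432
```

The stop is at about -76.5° tool angle, so the target is -16.5°: turn back 58° from here.

```bash
python3 -m jog '[[[0,0,0,0,0,-4,4],[0,0,0,0,0,-8,4],[0,0,0,0,0,-12,4],[0,0,0,0,0,-16,4],[0,0,0,0,0,-20,4],[0,0,0,0,0,-24,4],[0,0,0,0,0,-28,4],[0,0,0,0,0,-30,4],[0,0,0,0,0,-30,4]]]'>/dev/null;python3 st.py
python3 -m jog '[[[0,0,0,0,0,-4,4],[0,0,0,0,0,-8,4],[0,0,0,0,0,-12,4],[0,0,0,0,0,-16,4],[0,0,0,0,0,-20,4],[0,0,0,0,0,-24,4],[0,0,0,0,0,-27,4],[0,0,0,0,0,-28,4],[0,0,0,0,0,-28,4]]]';python3 st.py
```

```text
yang -44.54 T [0.338 1.163 0.068] q7 -1.1721842834950467
time: 9.2
position: [0.4949, 0.2031, 0.1793]
tool_rot: [-2.518, -1.876, 0.0]
ft_force: [-5.9, 2.8, 2.5]
grip_width: 0.162
grip_force: 30.0
yang -16.63 T [0.349 1.219 0.036] q7 -0.6883249669131335
```

Now release, rise and move toward the base so the top camera can see the knob.

```bash
python3 -m jog '[[[0,0,0,0,0,0,87],[0,0,0,0,0,0,87],[0,0,0,0,0,0,87],[0,0,0,0,0,0,87],[0,0,0,0,0,0,87],[0,0,0,0,0,0,87],[0,0,0,0,0,0,87],[0,0,0,0,0,0,87]]]'
python3 -m jog '[[[0,0,-10,0,0,0,87],[0,0,-30,0,0,0,87],[0,0,-60,0,0,0,87],[0,0,-90,0,0,0,87],[30,0,-100,0,0,0,87],[70,0,-100,0,0,0,87],[110,0,-100,0,0,0,87],[150,0,-100,0,0,0,87],[190,0,-100,0,0,0,87],[200,0,-100,0,0,0,87]]]'
python3 - <<'E'
from h import *
d=ctrl.get_image('top'); save(d,'end.png',None,1.5)
P=cloud(d); z=P[...,2]; k=(z>.178)&(z<.195)&(np.hypot(P[...,0]-.494,P[...,1]-.202)<.04)
print(cv2.minAreaRect(np.float32(P[k][:,:2])*1000),k.sum(),cv2.fitLine(np.float32(P[k][:,:2]),2,0,.01,.01).ravel())
E
```

```text
time: 10.0
position: [0.4954, 0.2025, 0.1793]
tool_rot: [2.519, 1.877, 0.0]
ft_force: [0.2, 0.6, 0.0]
grip_width: 0.799
grip_force: 0.0
time: 11.0
position: [0.5515, 0.3997, 0.2785]
tool_rot: [-2.512, -1.883, -0.0]
ft_force: [-0.8, 0.8, -0.4]
grip_width: 1.0
grip_force: 0.0
((494.6197814941406, 202.8270721435547), (43.236061096191406, 13.940693855285645), 73.94231414794922) 150 [0.27421468 0.9616685  0.4944118  0.20197895]
```

View pics/end.png

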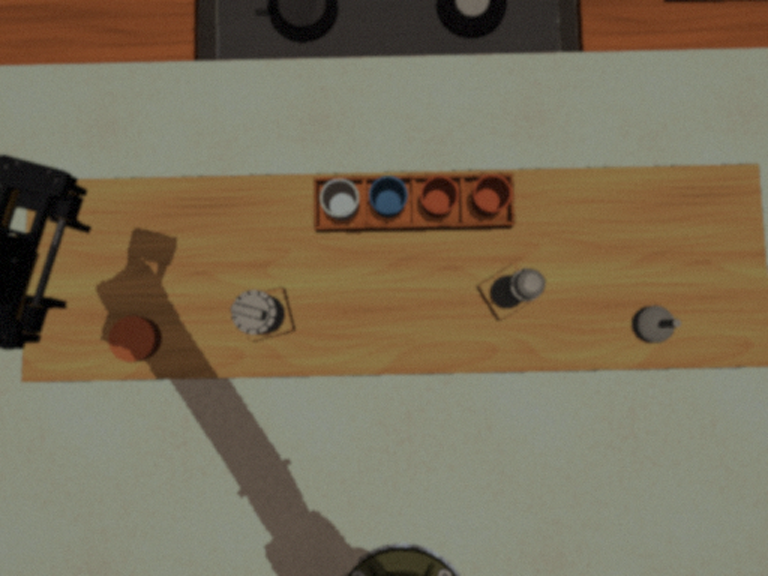

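The picture shows the bar at 73.9° with the nib at (265,315). That is 60° back from the stop, and the arm is clear of everything.

```bash
python3 -m jog '[[[0,0,0,0,0,0,87],[0,0,0,0,0,0,87],[0,0,0,0,0,0,87]]]'; python3 -c "
from bench import ctrl
print(ctrl.close_job())"
```

```text
time: 11.35
position: [0.5532, 0.3921, 0.2802]
tool_rot: [2.522, 1.873, 0.001]
ft_force: [0.3, -0.1, -0.9]
grip_width: 1.003
grip_force: 0.0
the job is handed in; nothing more can be done
None
```

I turned the pepper mill's knob clockwise to its stop, backed it off about 60° by camera and tool angle, and let go; the arm stayed well away from the salt mill, and the job was handed in at 11.35 s, though no verdict was returned.

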